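Find the heavy side of a filter wheel and hold it down

TASK

Pull the stop rod out of the balancing stand and stand it upright in the blue holder cup. Then turn the filter wheel by its red handle, feel where its hidden heavy side is, and bring that heavy side straight down. Finish while still gripping the red handle, keeping the wheel still with the heavy side at the bottom, and leave the other things on the bench where they are.

Things in the scene. Friction and masses are not known exactly. Their poses are not given: they have to be found in the camera images.
- stand: Balancing stand fixed to the bench: 200 x 170 x 12 mm plate, grey pillar behind the wheel. Origin: plate underside, below the centre of the wheel's front face. z up; x along the wheel's axle from the front (handle side, -x) to the pillar (+x). The stop rod's steel socket block (36 x 36 mm, top 47 mm above the bench) is centred at stand x = -62, y = -50 mm.
- rod: Stop rod: straight steel rod, 12 mm diameter, 185 mm long, 0.12 kg, yellow band at its top end. At the start it stands upright and loose in the socket of the stand (foot 12 mm above the bench, socket 35 mm deep), where it blocks the path of the handle. Origin: centre of its foot; z along the rod towards its top.
- cup: Blue holder cup fixed to the bench: round tube, 90 mm high, 44 mm outside, bore 36 mm, inner floor 6 mm above the bench, with a 68 mm foot flange. Origin: centre of its underside, z up. The rod leans up to about 16 degrees when let go in it.
- axle (a point): Filter wheel: closed black disc, 120 mm diameter, 34 mm thick, six coloured windows, level axle. Point: centre of its front face, on the axle, 135 mm above the bench; axes fixed, parallel to the stand's. Sealed inside is a weight of 0.36 to 0.54 kg, 42 mm from the axle; its direction differs every time and cannot be seen. All the rest, handle included, is balanced.
- wheel (a joint): Angle of the wheel, right-handed about the stand's x axis, no end stops. At 0 the handle is straight above the axle; at angle a the handle lies at stand y = -50 sin(a), height 135 + 50 cos(a) mm. The bearing is stiff (0.26 N m of dry friction): the wheel stays wherever it is left, and when it stops under the hand up to 5 N of push may stay locked in, either way.
- handle_grip (a point): Middle of the red handle: sleeve 16 mm in diameter, 50 mm long, parallel to the axle and 50 mm from it; this point is 65 mm in front of the wheel's face. It turns freely on its pin, so the hand need not turn with it. The push needed to turn the wheel is 3 to 4.5 N above the 5 N of friction where the heavy side is being lifted fastest, as much below where it sinks.
- handle: The same red handle sleeve; origin on its axis at its free end, x along it towards the wheel; it rolls freely about x.
- lens_tube: bystander: black lens tube standing, 33 mm diameter, 60 mm high; origin under its centre
- mount: bystander: aluminium mirror mount, 30 x 50 x 64 mm; origin under its centre
- jar: bystander: amber jar with white cap, 52 mm diameter, 85 mm high; origin under its centre
- screw_tray: bystander: grey screw tray, 100 x 140 x 30 mm; origin under its centre
- driver: bystander: lying screwdriver, 170 mm, green handle
- filter_box: bystander: white flat box, 60 x 90 x 25 mm; origin under its centre
Mind the look-alikes: they are no part of the job. What is meant by the cup is not pink or purple, and is the larger of those in its own colour.

How it is judged (in metres and radians):
On the way:
1. the stop rod stands upright in the blue cup, let go (horizontal distance between rod and cup below 0.02 m and height (world z) of rod below 0.02 m and angle between rod's own z axis and vertical below 0.38 rad and contact force between the fingers and rod below 0.1 N and linear speed of rod below 0.05 m/s), for 0.2 s.
At the end, for the whole second after the job is handed in: The rod stands in the blue cup (foot on its floor, leaning less than 22 degrees), let go; the fingers grip the red handle with more than 1.5 N; the wheel is still and its heavy side points straight down within 20 degrees (horizontal distance between rod and cup below 0.02 m and height (world z) of rod below 0.02 m and angle between rod's own z axis and vertical below 0.38 rad and contact force between the arm and rod below 0.1 N and contact force between the fingers and handle above 1.5 N and angle between heavy_side's own z axis and vertical below 0.35 rad and velocity of joint wheel between -0.1 and 0.1 rad/s); the arm keeps its last pose, push and grip.
It fails at once if a bystander was pushed more than 30 mm (distance of any of lens_tube, mount, jar, screw_tray, driver, filter_box from where it was at the start of the episode above 0.03 m).
It also fails if it takes over 72 s, if anything falls off the work surface, if the arm or the gripper's body presses on something with over 40 N, if the wrist force passes 120 N, or if a joint passes its speed limit or range.

ROBOT

A 7-joint arm with a two-finger parallel gripper is mounted at the origin on the work surface. World frame = base frame: x ahead of the robot, y to its left, z up, the work surface at z = 0. Lengths are in m, angles in degrees, forces in N, time in s.
With the tool pointing down it reaches from about 0.425 to 0.875 m from the base axis. Payload 4.7 kg.
Tool frame: the origin (TCP) lies at the very end of the fingers, on their centre line; the grasp point (between the pads) lies 19 mm behind it (pinch_z is the distance from the TCP to the grasp point, in m); z points along the fingers, y is the direction in which the jaws open and shut (so a half turn about z gives the same grasp; the last joint's range is limited). The gripper opens to 87 mm and grips with 3 to 60 N. Pads are 19 mm wide; open, the fingers measure 117 mm over their backs; the gripper's body (75 mm by 190 mm) begins 51 mm behind the grasp point.
Start: joints at [67.729, 18.392, -4.016, 83.108, 1.295, 78.541, -3.26], TCP at [0.255, -0.598, 0.194] pointing down, gripper open.
Joint ranges: [-163.93, 163.93], [-17.29, 119.83], [-79.2, 71.16], [3.27, 140.29], [-89.18, 269.18], [5.43, 117.66], [-154.24, 154.24]. Speed limits (degrees/s): [147.25, 147.25, 180, 180, 180, 180, 180].

INTERFACE

Orientations are given as [roll, pitch, yaw] about the fixed x, y, z axes, in that order (R = Rz(yaw) Ry(pitch) Rx(roll)).
In Python, from cell import get_obs, read_camera, camera_params, sign_off, pinch_z gives the robot as it stands.
- The arm moves only by the shell command python3 -m handwheel 'ROWS' [FORCE]. ROWS is JSON, a list of rows, each a list of 5 numbers: the finger opening in m, from 0 to 0.087, then the shift along the tool's x, y, z in m, then the turn about the tool's z in rad. In form: [[jaw, tx, ty, tz, twist], ...]. A call has 1 to 20 rows; each row is the pose to reach, as a shift and turn from the pose commanded when the call began, along the tool's axes at that moment; what a row does not reach only later rows make up. A row lasts 1/10 s, in which the tool goes at most 50 mm and 8.59 degrees, less where a joint would pass 70% of its speed; a pose out of reach is approached as far as the arm can. A call with a gripper value outside its range is refused whole. The fingers move at their own pace and stop on an object; FORCE is the grip in N (left out, the last holds). Time passes only in rows, so rows that repeat a pose let the fingers close. It gives the time, the measured TCP pose, the force and the opening at its end, in the units of the state.
- get_obs(): the state, without advancing time (a new reading comes with each control period).
- read_camera(name): name is "side" or "top" or "wrist"; returns the picture (480x640x3 uint8, blue, green, red); there is no depth.
- camera_params(name): a dict with "camera_matrix" (3x3 intrinsics, pixels), "R" (3x3) and "t" (3): a world point X has camera coordinates R X + t. Camera axes: x right, y down, z forward; pixel columns grow to the right and rows downward; lengths in m; the calibration is good to about 2 mm. A picture is of the moment at which its call begins: read the wrist's pose just before it. camera_params takes no time and is no camera call; for the wrist camera it gives the pose at the moment of the call.
- sign_off(): hands the job in, once; it reports no verdict.
The state is a dict: "time_s": time; "qpos": joint angles; "joint_velocities": joint speeds; "effort": joint torques, N m; "tool_pos": TCP position; "tool_rot": TCP orientation; "force": force on the tool from outside, world axes, zero at the start; "wrist_torque": the same for the moment, N m; "grip_width": finger opening in m.
Only numpy, scipy, OpenCV 4.12 (cv2) and the standard library are available. Lean on these libraries where they do the work, as an engineer would, in place of code of your own. Each camera call takes 0.05 s, during which the arm holds its last target.

## Working session

There is one attempt and no reset: what is moved stays moved. The work goes in short steps, Python scripts to look and compute and a shell command to move; the robot and the scene stay as the last step left them, time stands still between calls to the robot, and variables do not carry over. Pictures are saved under pics/ and viewed, and the job is handed in when it is done.

```bash
ls; mkdir -p pics
python3 - <<'E'
from cell import *
import cv2
print(get_obs(),pinch_z)
for n in ["side","top","wrist"]:
    p=camera_params(n);print(n,p)
    cv2.imwrite(f"pics/{n}0.png",read_camera(n))
E
```

```text
pics
{'time_s': 0.0, 'qpos': array([67.72770126, 18.43858773, -4.01629883, 83.17273897,  1.29482196,
       78.54090858, -3.26047149]), 'joint_velocities': array([ 0.04412031,  0.09484065, -0.08021067, -0.02130378,  0.00329151,
        0.0322389 ,  0.05402789]), 'effort': array([-2.96711187e-05, -4.91296363e+01, -4.03870884e-01, -3.12527168e+01,
       -6.38241973e-02,  4.37527313e-02,  1.89922807e-04]), 'tool_pos': array([ 0.25454033, -0.597446  ,  0.19308597]), 'tool_rot': array([-1.79892998e+02,  5.24773633e-03,  2.30822265e+01]), 'force': array([-0.67266399, -0.40224546, -0.60579748]), 'wrist_torque': array([ 0.00367018, -0.03233043, -0.02027441]), 'grip_width': 0.08709225051913444} 0.0187
side {'camera_matrix': array([[492.38049015,   0.        , 323.508421  ],
       [  0.        , 492.38049015, 235.30783384],
       [  0.        ,   0.        ,   1.        ]]), 'R': array([[-0.7725001 , -0.63494438,  0.00944635],
       [-0.48074498,  0.57504617, -0.66197142],
       [ 0.41488295, -0.51591427, -0.74946955]]), 't': array([0.40104243, 0.35655701, 1.04668967])}
top {'camera_matrix': array([[605.42289277,   0.        , 312.72065583],
       [  0.        , 605.42289277, 239.19932994],
       [  0.        ,   0.        ,   1.        ]]), 'R': array([[ 2.69445305e-02, -9.99636273e-01,  1.14670955e-03],
       [-9.98299090e-01, -2.69677805e-02, -5.16881580e-02],
       [ 5.17002818e-02,  2.47954047e-04, -9.98662615e-01]]), 't': array([1.25407335e-03, 5.22988281e-01, 1.42229686e+00])}
wrist {'camera_matrix': array([[403.79995018,   0.        , 321.20559999],
       [  0.        , 403.79995018, 238.95615991],
       [  0.        ,   0.        ,   1.        ]]), 'R': array([[ 0.3915237 , -0.92016643, -0.00171273],
       [-0.87680412, -0.37363674,  0.30267165],
       [-0.27914823, -0.1170014 , -0.95309335]]), 't': array([-0.64963821, -0.03604975,  0.39240454])}
```

View pics/side0.png

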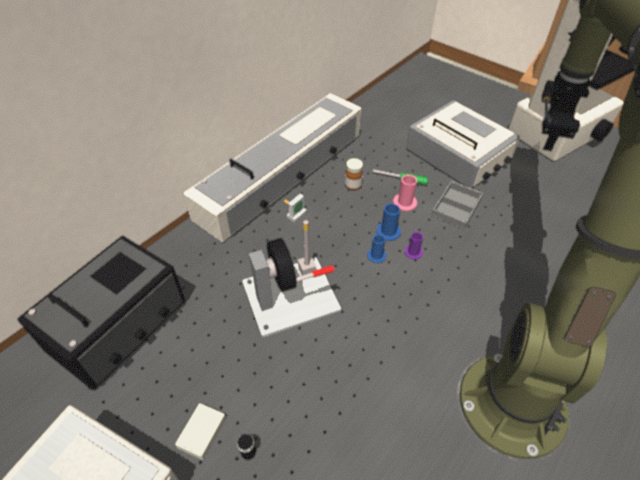

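View pics/top0.png

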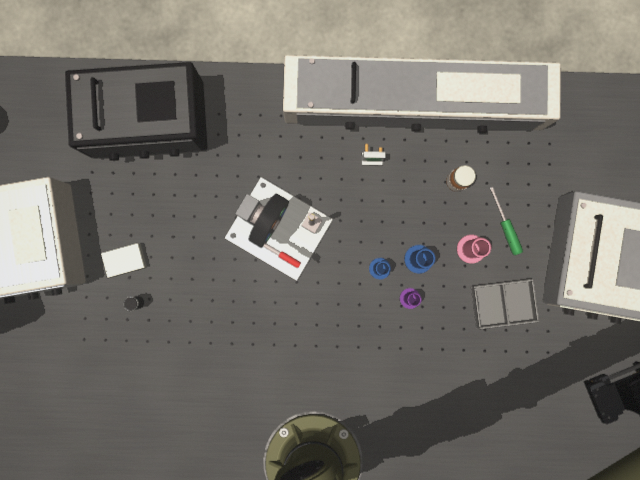

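View pics/wrist0.png

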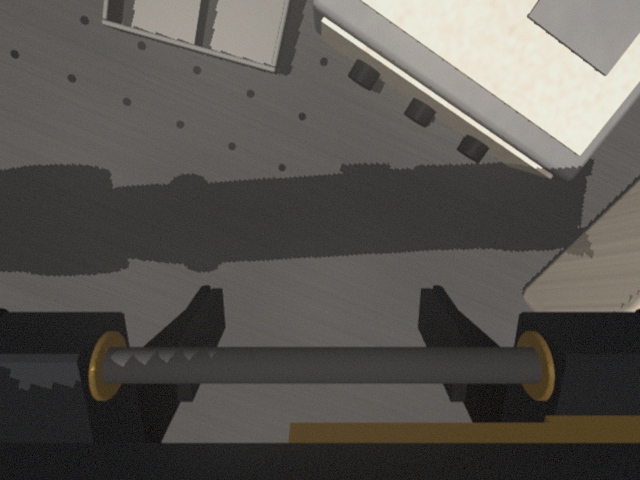

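Run:
```python
import cv2
a=cv2.imread("pics/top0.png")[160:300,215:355];cv2.imwrite("pics/c1.png",cv2.resize(a,None,fx=4.2,fy=4.2,interpolation=cv2.INTER_CUBIC))
a=cv2.imread("pics/top0.png")[220:320,360:500];cv2.imwrite("pics/c2.png",cv2.resize(a,None,fx=5,fy=5,interpolation=cv2.INTER_CUBIC))
a=cv2.imread("pics/side0.png")[170:340,230:430];cv2.imwrite("pics/c3.png",cv2.resize(a,None,fx=3.5,fy=3.5,interpolation=cv2.INTER_CUBIC))
```

```text
(no output)
```

View pics/c1.png

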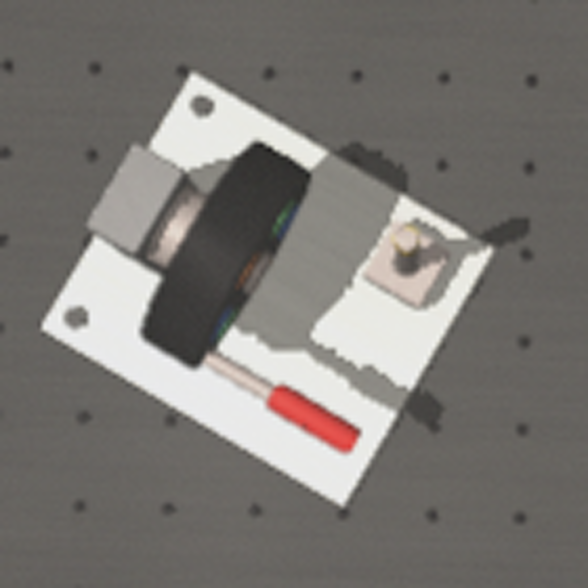

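View pics/c2.png

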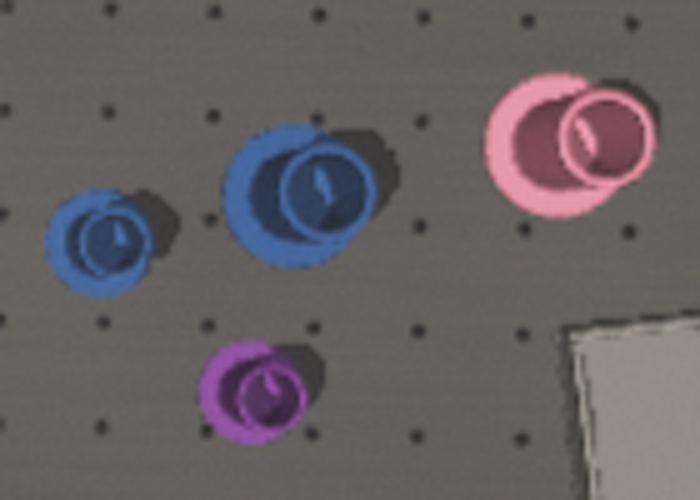

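View pics/c3.png

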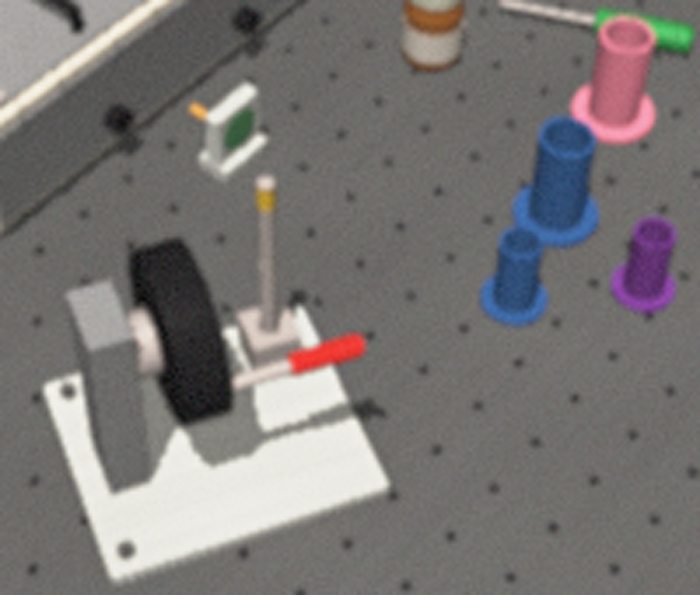

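```bash
cat > h.py <<'E'
import numpy as np, cv2
from cell import *
P={n:camera_params(n) for n in("side","top")}
def ray(n,uv,p=None):
    p=p or P[n];K=p["camera_matrix"];R=p["R"];t=p["t"]
    return -R.T@t, R.T@np.linalg.solve(K,[uv[0],uv[1],1])
def onz(n,uv,z,p=None):
    c,d=ray(n,uv,p);return c+d*(z-c[2])/d[2]
def tri(l):
    A=np.zeros((3,3));b=np.zeros(3)
    for n,uv in l:
        c,d=ray(n,uv);d=d/np.linalg.norm(d);M=np.eye(3)-np.outer(d,d);A+=M;b+=M@c
    x=np.linalg.solve(A,b)
    return x,[np.linalg.norm((np.eye(3)-np.outer(d/np.linalg.norm(d),d/np.linalg.norm(d)))@(x-c)) for c,d in[ray(n,uv) for n,uv in l]]
def proj(n,X):
    p=P[n];q=p["camera_matrix"]@(p["R"]@np.array(X)+p["t"]);return q[:2]/q[2]
E
cat > m1.py <<'E'
from h import *
np.set_printoptions(precision=4,suppress=True)
C1=lambda u,v:((u+.5)/4.2+215-.5,(v+.5)/4.2+160-.5)
C2=lambda u,v:((u+.5)/5+360-.5,(v+.5)/5+220-.5)
C3=lambda u,v:((u+.5)/3.5+230-.5,(v+.5)/3.5+170-.5)
cs=[onz("top",C1(*c),.012)[:2] for c in[(192,72),(492,248),(345,507),(42,327)]]
print(np.array(cs),[np.linalg.norm(cs[i]-cs[i-1]) for i in range(4)],"ctr",np.mean(cs,0))
e=(cs[0]-cs[1])+(cs[3]-cs[2]);yaw=np.arctan2(e[1],e[0]);f=(cs[0]-cs[3])+(cs[1]-cs[2])
print("yaw",np.degrees(yaw),np.degrees(np.arctan2(f[1],f[0])))
ss=[onz("side",C3(*c),.012)[:2] for c in[(388,488),(117,580),(43,383)]];print("side corners R,bl,tl",np.array(ss))
print("rodtop",tri([("top",C1(405,238)),("side",C3(266,183))]),onz("top",C1(405,238),.197))
print("hfree",tri([("top",C1(351,442)),("side",C3(362,345))]))
print("hinner",tri([("top",C1(273,397)),("side",C3(294,363))]))
print("cuprim",tri([("top",C2(328,192)),("side",C3(566,137))]),onz("top",C2(328,192),.09))
print("cupfl",tri([("top",C2(294,197)),("side",C3(556,214))]),onz("top",C2(294,197),.006))
E
python3 m1.py
```

```text
[[ 0.6686  0.1444]
 [ 0.5729 -0.0286]
 [ 0.4244  0.0505]
 [ 0.5213  0.2246]] [np.float64(0.16774580003750444), np.float64(0.19765771343689095), np.float64(0.16826576347638758), np.float64(0.19921841873568014)] ctr [0.5468 0.0977]
yaw 60.97647708260816 -28.292438764904546
side corners R,bl,tl [[0.4215 0.0547]
 [0.5146 0.2251]
 [0.6674 0.1435]]
rodtop (array([0.5599, 0.0193, 0.195 ]), [np.float64(0.001197382990217462), np.float64(0.0011973829902174452)]) [0.5607 0.0201 0.197 ]
hfree (array([0.4586, 0.0443, 0.1317]), [np.float64(0.0017809195002935134), np.float64(0.0017809195002933722)])
hinner (array([0.481 , 0.0854, 0.1351]), [np.float64(0.0013880616864481573), np.float64(0.0013880616864481187)])
cuprim (array([ 0.4835, -0.2386,  0.0865]), [np.float64(4.77316533533131e-05), np.float64(4.773165335333738e-05)]) [ 0.4834 -0.2379  0.09  ]
cupfl (array([ 0.4823, -0.2388, -0.    ]), [np.float64(0.0007209473883709719), np.float64(0.0007209473883709852)]) [ 0.4828 -0.2374  0.006 ]
```

```bash
python3 -m handwheel '[[0.087,0,0,-0.06,0],[0.087,0.523,-0.448,-0.06,-0.667],[0.087,0.523,-0.448,-0.06,-0.667],[0.087,0.523,-0.448,-0.06,-0.667],[0.087,0.523,-0.448,-0.06,-0.667],[0.087,0.523,-0.448,-0.06,-0.667],[0.087,0.523,-0.448,-0.06,-0.667],[0.087,0.523,-0.448,-0.06,-0.667],[0.087,0.523,-0.448,-0.06,-0.667],[0.087,0.523,-0.448,-0.06,-0.667],[0.087,0.523,-0.448,-0.06,-0.667],[0.087,0.523,-0.448,-0.06,-0.667],[0.087,0.523,-0.448,-0.06,-0.667],[0.087,0.523,-0.448,-0.06,-0.667],[0.087,0.523,-0.448,-0.06,-0.667],[0.087,0.523,-0.448,-0.06,-0.667],[0.087,0.523,-0.448,-0.06,-0.667],[0.087,0.523,-0.448,-0.06,-0.667],[0.087,0.523,-0.448,-0.06,-0.667]]' 30
python3 - <<'E'
from h import *
o=get_obs();print(o)
p=camera_params("wrist");cv2.imwrite("pics/w1.png",read_camera("wrist"));cv2.imwrite("pics/s1.png",read_camera("side"))
np.save("w1.npy",p,allow_pickle=True)
E
```

```text
time_s: 2.05
tool_pos: [0.56, 0.0172, 0.254]
tool_rot: [180.0, 0.1, 61.1]
force: [-1.0, -0.4, -0.6]
grip_width: 0.0873
{'time_s': 2.05, 'qpos': array([ 31.364107  ,   9.1281738 , -40.10098262,  89.65563544,
         5.95723433,  83.40431763, -37.94660892]), 'joint_velocities': array([ 0.15788598, -0.13090686, -0.1446556 , -0.00703397, -0.0448924 ,
       -0.05704339,  0.00832348]), 'effort': array([-3.79647939e-01, -3.36412275e+01, -3.39523919e+00, -3.15680230e+01,
       -9.32905125e-02, -2.05520092e-02,  4.01951416e-03]), 'tool_pos': array([0.55998373, 0.01715625, 0.25398573]), 'tool_rot': array([1.79992959e+02, 6.05758402e-02, 6.11207830e+01]), 'force': array([-0.95596184, -0.41149455, -0.59761667]), 'wrist_torque': array([-0.04304546, -0.02493739,  0.0064365 ]), 'grip_width': 0.0873480967968054}
```

View pics/w1.png

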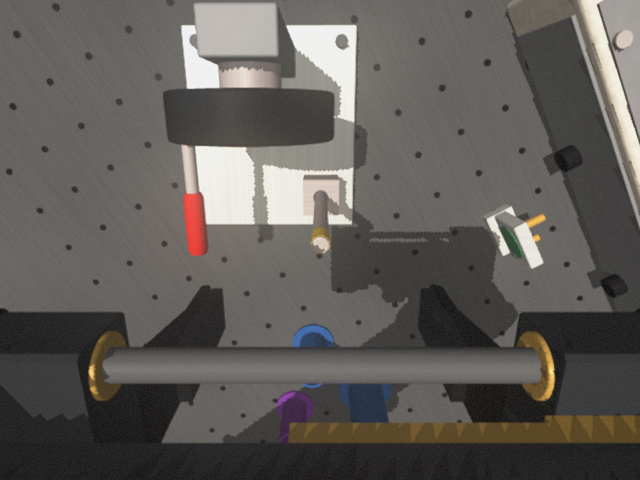

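View pics/s1.png

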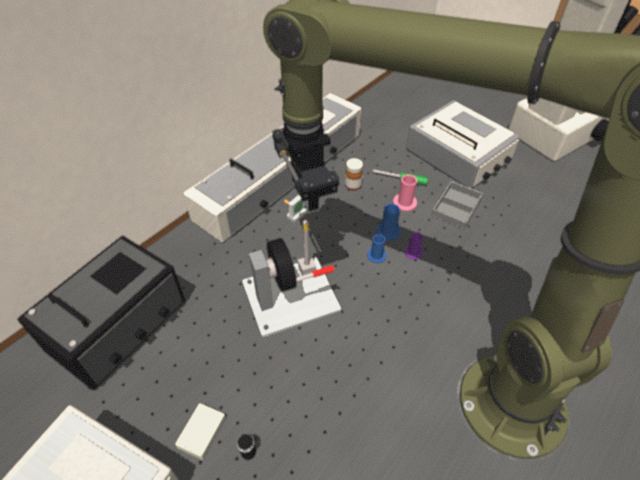

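Run:
```python
from h import *
np.set_printoptions(precision=4,suppress=True)
p=np.load("w1.npy",allow_pickle=True).item()
print(onz("w",(320,243),.197,p), onz("w",(197,249),.135,p),onz("w",(190.5,197),.135,p), onz("w",(322,197),.047,p))
for a,b in[((182,26),(196,224)),((355,26),(353,224))]:
    A,B=onz("w",a,.012,p),onz("w",b,.012,p);d=A-B;print(A,B,np.degrees(np.arctan2(d[1],d[0])))
print(-p["R"].T@p["t"])
```

```text
[0.561  0.0192 0.197 ] [0.4612 0.0451 0.135 ] [0.481  0.0831 0.135 ] [0.562  0.0175 0.047 ]
[0.5213 0.2226 0.012 ] [0.4213 0.0521 0.012 ] 59.6034099832767
[0.6671 0.1421 0.012 ] [ 0.574  -0.0323  0.012 ] 61.90517282441982
[0.601  0.0904 0.4445]
```

```bash
python3 -m handwheel '[[0.087,0.002,0,0.05,0],[0.087,0.002,0,0.1,0],[0.087,0.002,0,0.109,0],[0.087,0.002,0,0.109,0],[0.0,0.002,0,0.109,0],[0.0,0.002,0,0.109,0],[0.0,0.002,0,0.109,0],[0.0,0.002,0,0.109,0],[0.0,0.002,0,0.109,0],[0.0,0.002,0,0.109,0]]' 30
```

```text
time_s: 3.15
tool_pos: [0.5613, 0.0209, 0.1454]
tool_rot: [180.0, 0.0, 61.3]
force: [0.5, 0.8, 0.6]
grip_width: 0.047
```

```bash
python3 -m handwheel '[[0.0,0,0,0,0],[0.0,0,0,0,0],[0.0,0,0,0,0],[0.0,0,0,0,0],[0.0,0,0,0,0],[0.0,0,0,0,0],[0.0,0,0,0,0],[0.0,0,0,-0.01,0]]' 30
```

```text
time_s: 3.95
tool_pos: [0.5601, 0.0207, 0.154]
tool_rot: [-179.9, 0.1, 61.3]
force: [-0.3, -0.1, -0.9]
grip_width: 0.0113
```

```bash
python3 -m handwheel '[[0.0,0,0,-0.04,0],[0.0,0,0,-0.08,0],[0.0,0,0,-0.107,0],[0.0,-0.04,0.009,-0.107,0],[0.0,-0.08,0.018,-0.107,0],[0.0,-0.12,0.026,-0.107,0],[0.0,-0.16,0.034,-0.107,0],[0.0,-0.2,0.043,-0.107,0],[0.0,-0.24,0.051,-0.107,0],[0.0,-0.264,0.0565,-0.107,0],[0.0,-0.264,0.0565,-0.107,0],[0.0,-0.264,0.0565,-0.107,0],[0.0,-0.264,0.0565,-0.107,0]]' 30
python3 - <<'E'
from h import *
p=camera_params("wrist");print(get_obs()["tool_pos"],get_obs()["tool_rot"])
np.save("w2.npy",p,allow_pickle=True)
for n in("wrist","side","top"):cv2.imwrite(f"pics/{n}2.png",read_camera(n))
a=cv2.imread("pics/side2.png")[90:290,300:500];b=cv2.imread("pics/top2.png")[180:320,360:500]
c=np.hstack([cv2.resize(a,(400,400),interpolation=2),cv2.resize(b,(400,400),interpolation=2)]);cv2.imwrite("pics/c4.png",c)
E
```

```text
time_s: 5.25
tool_pos: [0.4847, -0.2361, 0.2625]
tool_rot: [180.0, -0.0, 61.4]
force: [-0.0, 0.9, 0.0]
grip_width: 0.0113
[ 0.48470702 -0.23608088  0.26252164] [ 1.79984710e+02 -4.03591447e-02  6.14337110e+01]
```

View pics/c4.png

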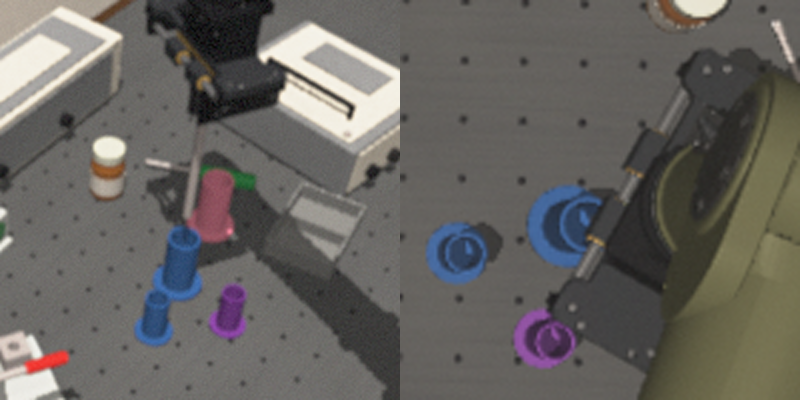

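View pics/wrist2.png

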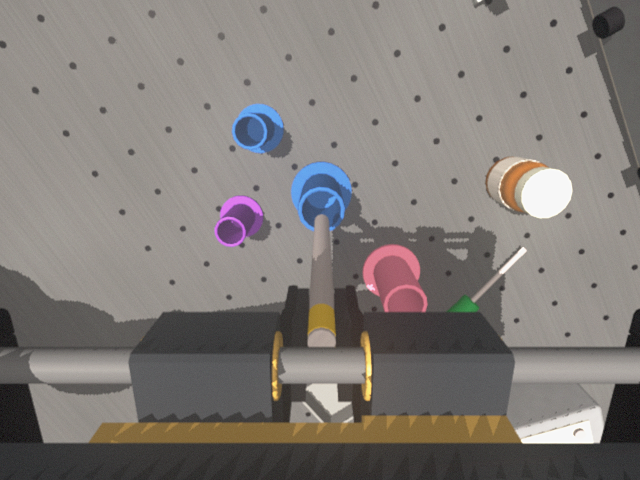

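Run:
```python
from h import *
np.set_printoptions(precision=4,suppress=True)
p=np.load("w2.npy",allow_pickle=True).item();P["w"]=p
print("foot",tri([("w",(321,217)),("side",(394.5,198.5))]),onz("w",(321,217),.13,p))
print("top",onz("w",(322,339),.313,p))
print("rim",onz("w",(322,208),.09,p))
print("expected foot/top px", proj("w",(.4847,-.2361,.129)),proj("w",(.4847,-.2361,.314)),proj("side",(.4847,-.2361,.129)),proj("side",(.4847,-.2361,.25)))
```

```text
foot (array([ 0.4825, -0.2395,  0.1238]), [np.float64(0.002684733807391213), np.float64(0.0026847338073911734)]) [ 0.4853 -0.2362  0.13  ]
top [ 0.4844 -0.2386  0.313 ]
rim [ 0.4853 -0.2382  0.09  ]
expected foot/top px [320.3018 216.9342] [319.6239 335.1677] [392.2612 197.5459] [398.0111 161.2892]
```

```bash
python3 -m handwheel '[[0.0,0,-0.001,0.04,0],[0.0,0,-0.001,0.08,0],[0.0,0,-0.001,0.105,0],[0.0,0,-0.001,0.115,0],[0.0,0,-0.001,0.121,0],[0.0,0,-0.001,0.121,0],[0.0,0,-0.001,0.121,0]]' 30
```

```text
time_s: 6.1
tool_pos: [0.4842, -0.2376, 0.1427]
tool_rot: [179.9, 0.0, 61.3]
force: [0.2, -0.2, -0.6]
grip_width: 0.011
```

```bash
python3 -m handwheel '[[0.087,0,0,0.001,0],[0.087,0,0,0.001,0],[0.087,0,0,0.001,0],[0.087,0,0,0.001,0],[0.087,0,0,0.001,0],[0.087,0,0,0.001,0],[0.087,0,0,0.001,0],[0.087,0,0,0.001,0],[0.087,0,0,0.001,0],[0.087,0,0,0.001,0],[0.087,0,0,0.001,0],[0.087,0,0,0.001,0]]'
python3 - <<'E'
from h import *
cv2.imwrite("pics/w3.png",read_camera("wrist"))
E
```

```text
time_s: 7.3
tool_pos: [0.4831, -0.2373, 0.1401]
tool_rot: [180.0, 0.0, 61.3]
force: [0.1, 0.5, 0.2]
grip_width: 0.0863
```

View pics/w3.png

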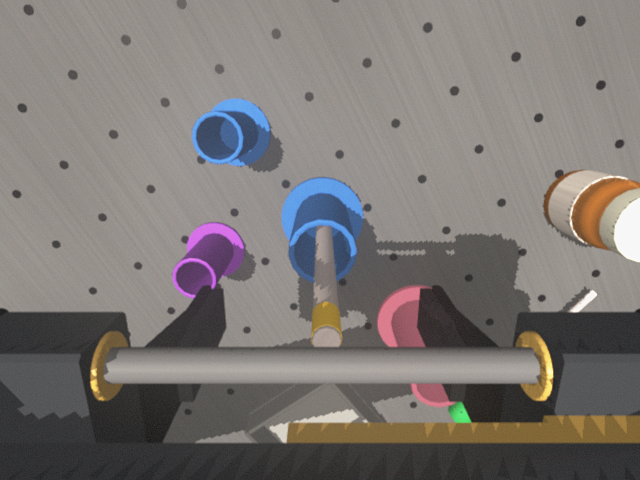

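```bash
python3 -m handwheel '[[0.087,0,0,-0.04,0],[0.087,0,0,-0.08,0],[0.087,0,0,-0.12,0],[0.087,0.04,-0.025,-0.12,0],[0.087,0.08,-0.05,-0.12,0],[0.087,0.12,-0.075,-0.12,0],[0.087,0.16,-0.1,-0.12,0],[0.087,0.2,-0.125,-0.11,0],[0.087,0.24,-0.15,-0.1,0],[0.087,0.2514,-0.1564,-0.09,0],[0.087,0.2514,-0.1564,-0.09,0],[0.087,0.2514,-0.1564,-0.09,0]]'
python3 - <<'E'
from h import *
p=camera_params("wrist");print(get_obs()["tool_pos"],get_obs()["tool_rot"])
np.save("w4.npy",p,allow_pickle=True)
for n in("wrist","side"):cv2.imwrite(f"pics/{n}4.png",read_camera(n))
a=cv2.imread("pics/side4.png")[100:340,230:470];cv2.imwrite("pics/c5.png",cv2.resize(a,None,fx=2.5,fy=2.5,interpolation=2))
E
```

```text
time_s: 8.55
tool_pos: [0.4668, 0.0572, 0.2303]
tool_rot: [180.0, 0.0, 61.3]
force: [0.1, -0.1, -0.6]
grip_width: 0.0871
[0.46679452 0.05720267 0.23028704] [1.79976162e+02 4.87504147e-02 6.12632524e+01]
```

View pics/wrist4.png

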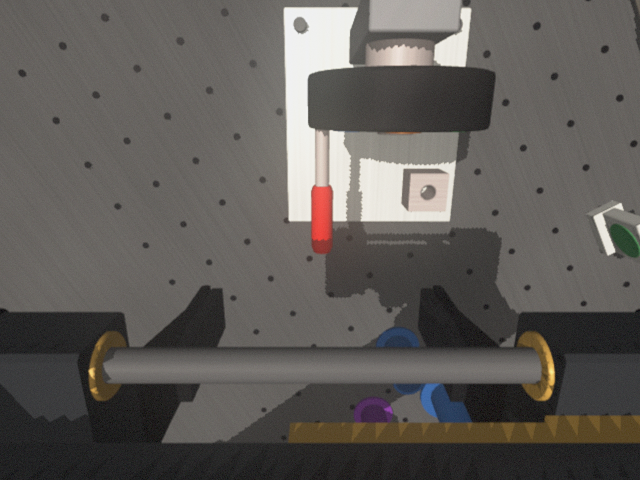

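View pics/c5.png

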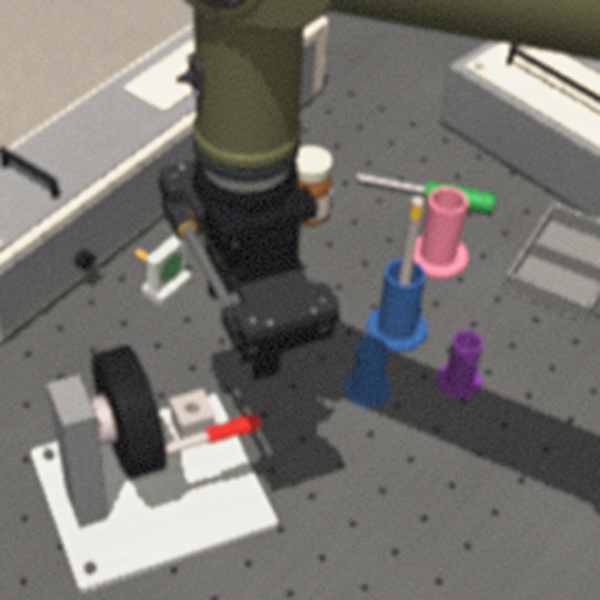

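Run:
```python
from h import *
np.set_printoptions(precision=4,suppress=True)
p=np.load("w4.npy",allow_pickle=True).item()
f=onz("w",(321.5,246.5),.135,p);i=onz("w",(321.5,186),.142,p);print(f,i)
for X in(f,i):
    d=X-[.4668,.0572,0];print("tool",d[0]*.4807+d[1]*.8769,d[0]*.8769-d[1]*.4807)
# wheel face bottom/top edge & socket centre
s=onz("w",(427,191),.047,p)
ex=np.array([.4807,.8769]);ey=np.array([-.8769,.4807]);print("socket",s,"O from socket",s[:2]+.062*ex+.05*ey)
```

```text
[0.4613 0.0453 0.135 ] [0.4838 0.0863 0.142 ]
tool -0.013100963928019752 0.0009248060606055963
tool 0.03371122824915844 0.0009352842671915343
socket [0.5601 0.0196 0.047 ] O from socket [0.546 0.098]
```

```bash
python3 -m handwheel '[[0.087,0,0.001,0.04,0],[0.087,0,0.001,0.08,0],[0.087,0,0.001,0.105,0],[0.087,0,0.001,0.114,0],[0.05,0,0.001,0.114,0],[0,0,0.001,0.114,0],[0,0,0.001,0.114,0],[0,0,0.001,0.114,0],[0,0,0.001,0.114,0],[0,0,0.001,0.114,0],[0,0,0.001,0.114,0],[0,0,0.001,0.114,0],[0,0,0.001,0.114,0],[0,0,0.001,0.114,0],[0,0,0.001,0.114,0],[0,0,0.001,0.114,0],[0,0,0.001,0.114,0]]' 45
```

```text
time_s: 10.35
tool_pos: [0.4676, 0.0578, 0.1161]
tool_rot: [180.0, 0.0, 61.3]
force: [-0.1, 0.3, -0.8]
grip_width: 0.0008
```

Run:
```python
from h import *
for n in("wrist","side"):cv2.imwrite(f"pics/{n}5.png",read_camera(n))
a=cv2.imread("pics/side5.png")[140:340,200:400];a=cv2.resize(a,(500,500),interpolation=2)
cv2.imwrite("pics/c6.png",a);print(get_obs())
```

```text
{'time_s': 10.45, 'qpos': array([ 35.14096423,   1.84235312, -45.60969549, 112.09668952,
         1.43964548,  66.62271014, -39.72662036]), 'joint_velocities': array([ 0.08308457, -0.07660146,  0.10960721, -0.13795077,  0.01322395,
        0.03040588,  0.02951002]), 'effort': array([-3.76269691e-04, -2.28188699e+01, -6.58607874e-01, -2.93387407e+01,
       -6.29208516e-02, -1.90523663e-02, -2.87636419e-05]), 'tool_pos': array([0.46758342, 0.05783796, 0.11612007]), 'tool_rot': array([1.79998253e+02, 5.06151212e-03, 6.12986734e+01]), 'force': array([ 0.1767246 , -0.31312061,  0.16481754]), 'wrist_torque': array([-0.01380868, -0.0821811 ,  0.00735859]), 'grip_width': 8.483091588248925e-05}
```

View pics/c6.png

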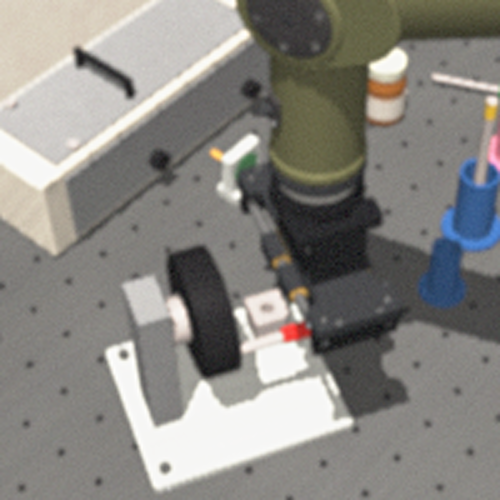

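View pics/wrist5.png

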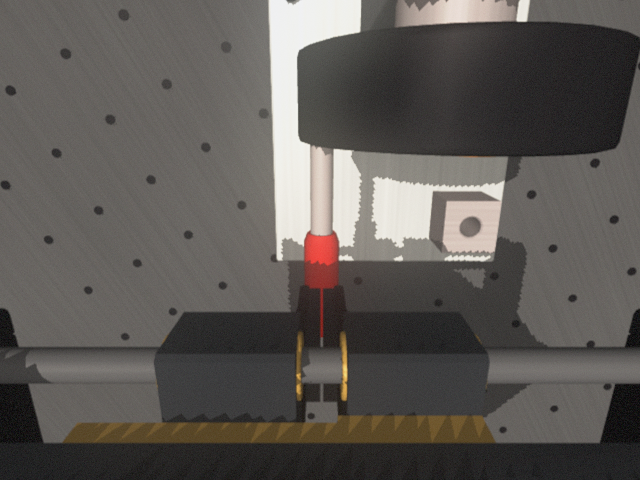

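Run:
```python
from h import *
np.set_printoptions(precision=4,suppress=True)
p=camera_params("wrist");P["w"]=p
T=np.array([.4676,.0578,.1161]);ex=np.array([.4805,.877,0]);up=np.array([0,0,1.])
for x in(-.0095,0,.0095):
  print(x,[proj("w",T+ex*x+up*h) for h in(0,.019,.04)])
# vertical pos of handle: inner end from wrist (321,235)
for z in(.09,.1,.11,.12,.13,.135,.14): 
  X=onz("w",(321,237),z,p);print(z,(X-T)@ex, 403.8*.016/(p["R"]@X+p["t"])[2])
a=cv2.imread("pics/wrist5.png")[130:430,220:430];cv2.imwrite("pics/c7.png",cv2.resize(a,None,fx=2,fy=2,interpolation=2))
print("inner",tri([("w",(321,237)),("side",(285/2.5+200,333/2.5+140))]))
```

```text
-0.0095 [array([320.0234, 298.8491]), array([319.9287, 316.6137]), array([319.8008, 340.6051])]
0 [array([320.0015, 282.0236]), array([319.9032, 298.4462]), array([319.7701, 320.6936])]
0.0095 [array([319.9789, 264.7241]), array([319.877 , 279.7169]), array([319.7384, 300.0923])]
0.09 0.01603291947774359 28.452569795699464
0.1 0.019156740730215067 29.82877734263529
0.11 0.02228056198268653 31.344881615345614
0.12 0.02540438323515797 33.02335643922599
0.13 0.028528204487629445 34.8917617628938
0.135 0.030090115113865182 35.90755597613775
0.14 0.03165202574010092 36.98426876725833
inner (array([0.4816, 0.0822, 0.1312]), [np.float64(0.0007155727078665322), np.float64(0.0007155727078665808)])
```

View pics/c7.png

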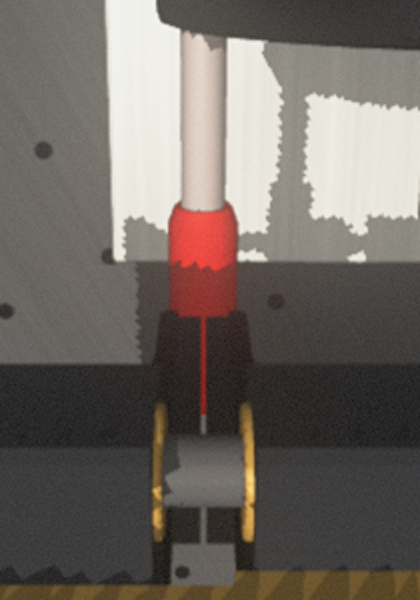

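Run:
```python
from h import *
np.set_printoptions(precision=4,suppress=True)
for h in(0,.01,.02,.03,.04):print(h,proj("side",(.4668,.0572,.2303+h)),proj("side",(.4847,-.2361,.2625+h)),proj("side",(.56,.0172,.254+h)))
a=cv2.imread("pics/side4.png")[215:265,300:380];a=cv2.resize(a,None,fx=7,fy=7,interpolation=2)
b=cv2.imread("pics/side2.png")[120:170,360:440];b=cv2.resize(b,None,fx=7,fy=7,interpolation=2)
cv2.imwrite("pics/c8.png",np.vstack([a[:300],b[:300]]))
```

```text
0 [326.4943 241.2766] [398.6558 157.2242] [305.2323 202.9729]
0.01 [326.5611 238.1578] [399.179  153.9251] [305.148  199.7072]
0.02 [326.6289 234.9933] [399.7089 150.5833] [305.0624 196.3956]
0.03 [326.6977 231.7822] [400.2458 147.198 ] [304.9756 193.037 ]
0.04 [326.7676 228.5233] [400.7897 143.7682] [304.8876 189.6304]
```

View pics/c8.png

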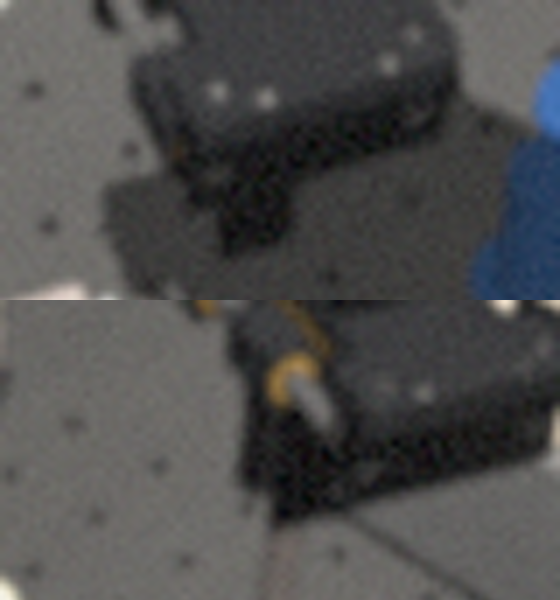

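Run:
```python
from h import *
np.set_printoptions(precision=1,suppress=True)
p=np.load("w4.npy",allow_pickle=True).item();P["w"]=p
T=np.array([.4668,.0572,.2303]);ex=np.array([.4807,.8769,0]);y=np.array([.8769,-.4807,0]);up=np.array([0,0,1.])
for h in(0,.01,.02,.03,.05):
  print(h,*[np.r_[proj("w",T+ex*x+y*s+up*h),proj("side",T+ex*x+y*s+up*h)] for x in(-.0095,.0095) for s in(-.0435,-.0585,)])
a=cv2.imread("pics/wrist4.png")[270:450,80:270];a=cv2.resize(a,None,fx=3,fy=3,interpolation=2)
a=np.clip(a.astype(float)*2.5,0,255).astype(np.uint8)
cv2.imwrite("pics/c9.png",a)
```

```text
0 [236.3 298.9 338.7 254.9] [207.4 299.  341.6 260.2] [233.9 264.8 330.2 257.5] [204.2 264.8 333.  262.9]
0.01 [232.3 307.9 338.9 251.8] [202.  307.9 341.8 257.1] [229.6 272.4 330.3 254.4] [198.5 272.4 333.1 259.8]
0.02 [227.8 317.8 339.  248.7] [196.1 317.8 342.  254. ] [224.9 280.7 330.4 251.3] [192.2 280.7 333.2 256.7]
0.03 [223.  328.7 339.2 245.5] [189.5 328.7 342.1 250.8] [219.7 290.  330.5 248.1] [185.2 290.  333.3 253.5]
0.05 [211.5 354.3 339.5 239. ] [174.1 354.3 342.5 244.3] [207.4 311.8 330.7 241.6] [168.7 311.9 333.6 247. ]
```

View pics/c9.png

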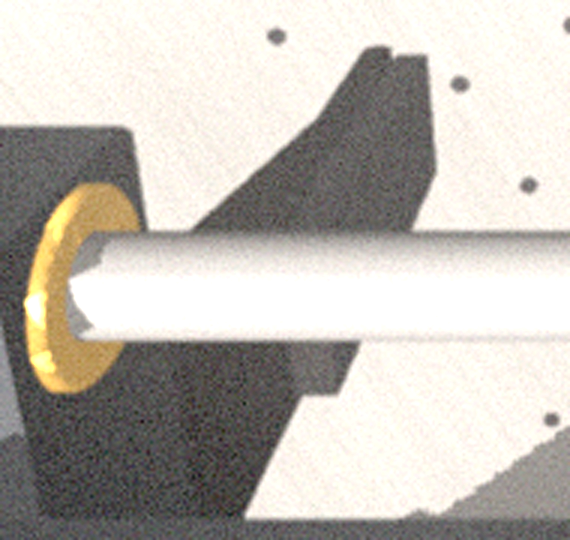

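```bash
python3 -m handwheel '[[0.05,0,0,0,0],[0.05,0,0,0,0],[0.05,0,0,0,0],[0.05,0,0,0,0],[0.05,0,0,0,0],[0.05,0,0,0,0],[0.05,0,0,0,0],[0.05,0,0,0,0],[0.05,0,0,0.01,0],[0.05,0,0,0.02,0],[0.05,0,0,0.032,0],[0.05,0,0,0.032,0]]' 45
```

```text
time_s: 11.65
tool_pos: [0.4657, 0.0577, 0.0818]
tool_rot: [-179.8, 0.1, 61.3]
force: [-1.1, -0.0, 0.8]
grip_width: 0.0501
```

```bash
python3 -m handwheel '[[0,0,0,0,0],[0,0,0,0,0],[0,0,0,0,0],[0,0,0,0,0],[0,0,0,0,0],[0,0,0,0,0],[0,0,0,0,0],[0,0,0,0,0]]' 45
python3 - <<'E'
from h import *
o=get_obs();print(o["force"],o["grip_width"],o["tool_pos"])
cv2.imwrite("pics/w6.png",read_camera("wrist"))
E
```

```text
time_s: 12.45
tool_pos: [0.4676, 0.0579, 0.0843]
tool_rot: [180.0, 0.0, 61.3]
force: [-1.0, -0.0, 1.7]
grip_width: 0.0148
[-0.96732273 -0.0458497   1.71553454] 0.014818258012212765 [0.46758714 0.05789889 0.08427938]
```

View pics/w6.png

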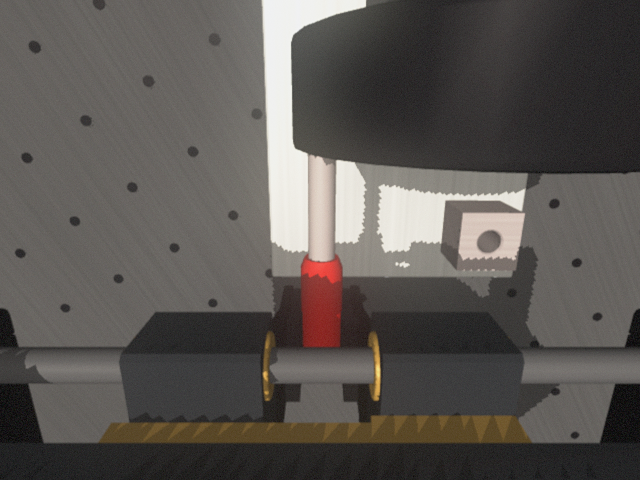

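```bash
python3 - <<'E'
import numpy as np
s=lambda a:np.array([50*np.sin(np.radians(a)),-50*np.cos(np.radians(a))])
for a in range(-90,90,15):
    print(a,[list(np.round(s(a+d)-s(a),1)) for d in(5,10,15)])
E
cat > log.py <<'E'
from h import *
import sys,json
o=get_obs();R=o["tool_pos"]
yw=np.radians(61.3);ex=np.array([np.cos(yw),np.sin(yw),0]);ty=np.array([np.sin(yw),-np.cos(yw),0]);f=o["force"]
d=R-[.4676,.0579,.0843]
print("nominal",sys.argv[1],"t%.2f"%o["time_s"],"pos ty %.1f tz %.1f tx %.1f"%(1e3*d@ty,-1e3*d[2],1e3*d@ex),"F ty %.2f tz %.2f tx %.2f"%(f@ty,-f[2],f@ex),"w%.4f"%o["grip_width"], "|qd| %.2f"%np.abs(o["joint_velocities"]).max())
open("log.txt","a").write(json.dumps([float(sys.argv[1]),o["time_s"],*(1e3*np.array([d@ty,-d[2]])),float(f@ty),float(-f[2]),float(f@ex)])+"\n")
E
python3 log.py -90
```

```text
-90 [[np.float64(0.2), np.float64(-4.4)], [np.float64(0.8), np.float64(-8.7)], [np.float64(1.7), np.float64(-12.9)]]
-75 [[np.float64(1.3), np.float64(-4.2)], [np.float64(3.0), np.float64(-8.2)], [np.float64(5.0), np.float64(-12.1)]]
-60 [[np.float64(2.3), np.float64(-3.7)], [np.float64(5.0), np.float64(-7.1)], [np.float64(7.9), np.float64(-10.4)]]
-45 [[np.float64(3.2), np.float64(-2.9)], [np.float64(6.7), np.float64(-5.6)], [np.float64(10.4), np.float64(-7.9)]]
-30 [[np.float64(3.9), np.float64(-2.0)], [np.float64(7.9), np.float64(-3.7)], [np.float64(12.1), np.float64(-5.0)]]
-15 [[np.float64(4.3), np.float64(-0.9)], [np.float64(8.6), np.float64(-1.5)], [np.float64(12.9), np.float64(-1.7)]]
0 [[np.float64(4.4), np.float64(0.2)], [np.float64(8.7), np.float64(0.8)], [np.float64(12.9), np.float64(1.7)]]
15 [[np.float64(4.2), np.float64(1.3)], [np.float64(8.2), np.float64(3.0)], [np.float64(12.1), np.float64(5.0)]]
30 [[np.float64(3.7), np.float64(2.3)], [np.float64(7.1), np.float64(5.0)], [np.float64(10.4), np.float64(7.9)]]
45 [[np.float64(2.9), np.float64(3.2)], [np.float64(5.6), np.float64(6.7)], [np.float64(7.9), np.float64(10.4)]]
60 [[np.float64(2.0), np.float64(3.9)], [np.float64(3.7), np.float64(7.9)], [np.float64(5.0), np.float64(12.1)]]
75 [[np.float64(0.9), np.float64(4.3)], [np.float64(1.5), np.float64(8.6)], [np.float64(1.7), np.float64(12.9)]]
nominal -90 t12.50 pos ty -0.0 tz 0.0 tx -0.0 F ty -0.94 tz -0.86 tx -0.99 w0.0148 |qd| 0.09
```

```bash
python3 -m handwheel '[[0,0,0.0002,-0.0044,0],[0,0,0.0008,-0.0087,0],[0,0,0.0017,-0.0129,0]]' 35 >/dev/null; python3 log.py -75
python3 -m handwheel '[[0,0,0.0013,-0.0042,0],[0,0,0.003,-0.0082,0],[0,0,0.005,-0.0121,0]]' >/dev/null; python3 log.py -60
python3 -m handwheel '[[0,0,0.0023,-0.0037,0],[0,0,0.005,-0.0071,0],[0,0,0.0079,-0.0104,0]]' >/dev/null; python3 log.py -45
```

```text
nominal -75 t12.80 pos ty 0.7 tz -12.2 tx -0.1 F ty -0.35 tz 7.97 tx 3.48 w0.0153 |qd| 5.40
nominal -60 t13.10 pos ty 4.9 tz -24.6 tx -0.1 F ty -5.90 tz 6.13 tx 2.72 w0.0150 |qd| 4.93
nominal -45 t13.40 pos ty 11.7 tz -35.1 tx -0.2 F ty -8.10 tz 3.60 tx 1.43 w0.0151 |qd| 5.35
```

```bash
python3 -m handwheel '[[0,0,0.0032,-0.0029,0],[0,0,0.0067,-0.0056,0],[0,0,0.0104,-0.0079,0]]' >/dev/null; python3 log.py -30
python3 -m handwheel '[[0,0,0.0039,-0.002,0],[0,0,0.0079,-0.0037,0],[0,0,0.0121,-0.005,0]]' >/dev/null; python3 log.py -15
python3 -m handwheel '[[0,0,0.0043,-0.0009,0],[0,0,0.0086,-0.0015,0],[0,0,0.0129,-0.0017,0]]' >/dev/null; python3 log.py 0
python3 -m handwheel '[[0,0,0.0044,0.0002,0],[0,0,0.0087,0.0008,0],[0,0,0.0129,0.0017,0]]' >/dev/null; python3 log.py 15
```

```text
nominal -30 t13.70 pos ty 21.4 tz -43.6 tx -0.2 F ty -12.77 tz -4.33 tx -1.14 w0.0148 |qd| 5.80
nominal -15 t14.00 pos ty 35.4 tz -50.2 tx -0.3 F ty -10.23 tz -9.41 tx -2.63 w0.0150 |qd| 5.66
nominal 0 t14.30 pos ty 50.7 tz -52.5 tx -0.2 F ty -5.25 tz -7.03 tx -0.36 w0.0149 |qd| 5.41
nominal 15 t14.60 pos ty 64.4 tz -50.4 tx -0.2 F ty -3.53 tz -3.84 tx 0.19 w0.0151 |qd| 5.84
```

```bash
python3 -m handwheel '[[0,0,0.0042,0.0013,0],[0,0,0.0082,0.003,0],[0,0,0.0121,0.005,0]]' >/dev/null; python3 log.py 30
python3 -m handwheel '[[0,0,0.0037,0.0023,0],[0,0,0.0071,0.005,0],[0,0,0.0104,0.0079,0]]' >/dev/null; python3 log.py 45
python3 -m handwheel '[[0,0,0.0029,0.0032,0],[0,0,0.0056,0.0067,0],[0,0,0.0079,0.0104,0]]' >/dev/null; python3 log.py 60
python3 -m handwheel '[[0,0,0.002,0.0039,0],[0,0,0.0037,0.0079,0],[0,0,0.005,0.0121,0]]' >/dev/null; python3 log.py 75
python3 -m handwheel '[[0,0,0.0009,0.0043,0],[0,0,0.0015,0.0086,0],[0,0,0.0017,0.0129,0]]' >/dev/null; python3 log.py 90
cat > fit.py <<'E'
import json,numpy as np,sys
from scipy.optimize import least_squares
np.set_printoptions(precision=2,suppress=True)
L=np.array([json.loads(l) for l in open("log.txt")])[1:]
r=least_squares(lambda c:np.hypot(L[:,2]-c[0],L[:,3]-c[1])-50,[50,0]).x;print("centre",r)
a=np.unwrap(np.arctan2(L[:,2]-r[0],-(L[:,3]-r[1])))
Ft=L[:,4]*np.cos(a)+L[:,5]*np.sin(a);Fr=L[:,4]*np.sin(a)-L[:,5]*np.cos(a)
s=np.sign(np.gradient(a)) if len(sys.argv)<2 else np.r_[*[eval(sys.argv[1])]]
for i in range(len(a)):print(L[i,0],"a %.1f Ft %.2f Fr %.2f s %g rad %.1f"%(np.degrees(a[i]),Ft[i],Fr[i],s[i],np.hypot(L[i,2]-r[0],L[i,3]-r[1])))
# push = -Ft = fric*s + S sin a + C cos a
A=np.c_[s,np.sin(a),np.cos(a)];x,res,_,_=np.linalg.lstsq(A,-Ft,rcond=None)
cov=np.linalg.inv(A.T@A)*max(.3,res[0]/(len(a)-3) if len(res) else 1)
print("fric %.2f S %.2f C %.2f amp %.2f"%(*x,np.hypot(x[1],x[2])),"sd",np.sqrt(np.diag(cov)))
# heavy lifted fastest where push max: push=A sin(a-ab), ab = bottom angle of the wheel
print("bottom at a = %.1f"%np.degrees(np.arctan2(-x[2],x[1])))
E
python3 fit.py
```

```text
nominal 30 t14.90 pos ty 77.0 tz -44.6 tx -0.2 F ty -1.34 tz -4.81 tx -0.75 w0.0147 |qd| 6.09
nominal 45 t15.20 pos ty 87.2 tz -35.9 tx -0.2 F ty 0.80 tz -4.52 tx -0.95 w0.0147 |qd| 5.67
nominal 60 t15.50 pos ty 94.6 tz -24.8 tx -0.2 F ty 3.39 tz -3.93 tx -1.76 w0.0150 |qd| 4.79
nominal 75 t15.80 pos ty 98.9 tz -12.3 tx -0.2 F ty 3.13 tz -2.26 tx -1.59 w0.0150 |qd| 4.06
nominal 90 t16.10 pos ty 99.7 tz 0.8 tx -0.2 F ty 3.40 tz -1.76 tx -0.55 w0.0153 |qd| 4.05
centre [49.84 -2.55]
-75.0 a -78.9 Ft -7.88 Fr -1.19 s 1 rad 50.1
-60.0 a -63.9 Ft -8.11 Fr 2.59 s 1 rad 50.1
-45.0 a -49.5 Ft -8.00 Fr 3.82 s 1 rad 50.1
-30.0 a -34.6 Ft -8.04 Fr 10.82 s 1 rad 49.9
-15.0 a -16.9 Ft -7.05 Fr 11.98 s 1 rad 49.8
0.0 a 1.0 Ft -5.37 Fr 6.94 s 1 rad 49.9
15.0 a 16.9 Ft -4.49 Fr 2.64 s 1 rad 50.1
30.0 a 32.8 Ft -3.73 Fr 3.32 s 1 rad 50.1
45.0 a 48.3 Ft -2.85 Fr 3.61 s 1 rad 50.1
60.0 a 63.6 Ft -2.01 Fr 4.79 s 1 rad 50.0
75.0 a 78.7 Ft -1.61 Fr 3.51 s 1 rad 50.0
90.0 a 93.9 Ft -1.98 Fr 3.27 s 1 rad 50.0
fric 4.85 S -3.33 C 0.87 amp 3.44 sd [0.33 0.22 0.48]
bottom at a = -165.4
```

Run:
```python
from h import *
a=read_camera("side");cv2.imwrite("pics/s7.png",a);a=a[120:340,200:420];cv2.imwrite("pics/c10.png",cv2.resize(a,None,fx=2.7,fy=2.7,interpolation=2))
cv2.imwrite("pics/w7.png",read_camera("wrist"))
import numpy as np
s=lambda a:np.array([50*np.sin(np.radians(a)),-50*np.cos(np.radians(a))])
for a in range(94,270,15):
    print(a,[np.round(s(a+d)-s(a),1).tolist() for d in(5,10,15)])
```

```text
94 [[-0.5, 4.3], [-1.4, 8.6], [-2.6, 12.8]]
109 [[-1.6, 4.1], [-3.5, 8.0], [-5.8, 11.7]]
124 [[-2.6, 3.5], [-5.5, 6.8], [-8.6, 9.8]]
139 [[-3.4, 2.7], [-7.1, 5.1], [-10.9, 7.2]]
154 [[-4.0, 1.7], [-8.1, 3.1], [-12.4, 4.1]]
169 [[-4.3, 0.6], [-8.7, 0.9], [-13.0, 0.8]]
184 [[-4.3, -0.5], [-8.6, -1.4], [-12.8, -2.6]]
199 [[-4.1, -1.6], [-8.0, -3.5], [-11.7, -5.8]]
214 [[-3.5, -2.6], [-6.8, -5.5], [-9.8, -8.6]]
229 [[-2.7, -3.4], [-5.1, -7.1], [-7.2, -10.9]]
244 [[-1.7, -4.0], [-3.1, -8.1], [-4.1, -12.4]]
259 [[-0.6, -4.3], [-0.9, -8.7], [-0.8, -13.0]]
```

View pics/c10.png

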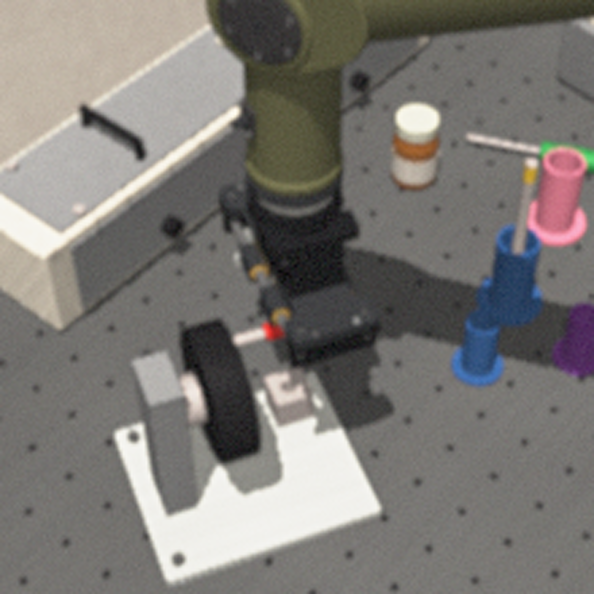

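View pics/w7.png

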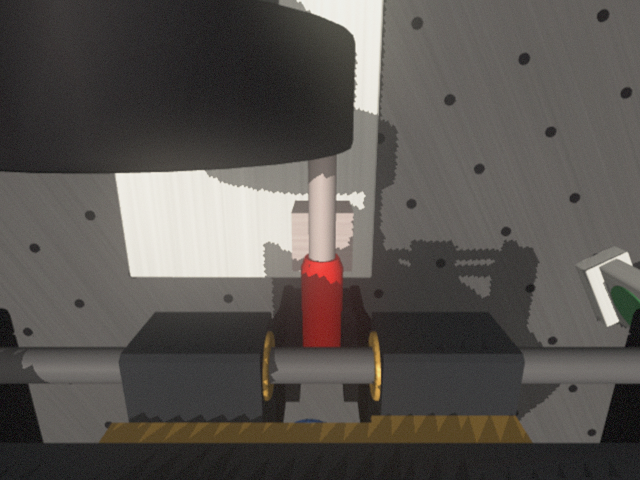

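Run:
```python
from h import *
np.set_printoptions(precision=1,suppress=True)
T=get_obs()["tool_pos"];print(T)
ex=np.array([.4807,.8769,0]);y=np.array([.8769,-.4807,0]);up=np.array([0,0,1.])
for x in(0,.04,.06,.084):
  print(x,*[(proj("side",T+ex*x+y*s+up*h)-[200,120])*2.7 for s in (-.09,0,.09) for h in(.1,.14,.19)])
```

```text
[0.6 0.  0.1]
0 [335.2 357.2] [335.8 325. ] [336.5 282.1] [295.9 281.4] [295.3 248.7] [294.6 205.3] [260.2 212.6] [258.8 179.7] [256.8 136.1]
0.04 [289.1 371.3] [288.3 339.1] [287.2 296.3] [251.7 294.1] [249.9 261.4] [247.5 218. ] [217.7 224.1] [215.2 191.2] [211.7 147.6]
0.06 [265.7 378.4] [264.2 346.3] [262.3 303.5] [229.3 300.5] [226.9 267.9] [223.7 224.5] [196.2 229.9] [193.1 197. ] [188.9 153.4]
0.084 [237.3 387. ] [235. 355.] [231.9 312.2] [202.1 308.2] [198.9 275.7] [194.7 232.3] [170.2 236.9] [166.3 204. ] [161.2 160.4]
```

```bash
python3 -m handwheel '[[0,0,-0.0005,0.0043,0],[0,0,-0.0014,0.0086,0],[0,0,-0.0026,0.0128,0]]' >/dev/null; python3 log.py 109
python3 -m handwheel '[[0,0,-0.0016,0.0041,0],[0,0,-0.0035,0.008,0],[0,0,-0.0058,0.0117,0]]' >/dev/null; python3 log.py 124
python3 -m handwheel '[[0,0,-0.0026,0.0035,0],[0,0,-0.0055,0.0068,0],[0,0,-0.0086,0.0098,0]]' >/dev/null; python3 log.py 139
python3 -m handwheel '[[0,0,-0.0034,0.0027,0],[0,0,-0.0071,0.0051,0],[0,0,-0.0109,0.0072,0]]' >/dev/null; python3 log.py 154
python3 fit.py|tail -7
```

```text
nominal 109 t16.50 pos ty 97.1 tz 13.5 tx -0.2 F ty 3.57 tz -0.49 tx -1.98 w0.0147 |qd| 4.72
nominal 124 t16.80 pos ty 91.4 tz 25.1 tx -0.2 F ty 3.96 tz -0.69 tx -0.30 w0.0148 |qd| 4.63
nominal 139 t17.10 pos ty 82.9 tz 34.8 tx -0.2 F ty 3.64 tz 0.85 tx -0.86 w0.0155 |qd| 5.11
nominal 154 t17.40 pos ty 71.9 tz 42.1 tx -0.1 F ty 5.02 tz 1.55 tx -0.11 w0.0149 |qd| 5.42
90.0 a 93.9 Ft -1.98 Fr 3.27 s 1 rad 50.0
109.0 a 108.8 Ft -1.62 Fr 3.22 s 1 rad 50.0
124.0 a 123.7 Ft -2.77 Fr 2.91 s 1 rad 50.0
139.0 a 138.5 Ft -2.16 Fr 3.05 s 1 rad 49.9
154.0 a 153.7 Ft -3.81 Fr 3.62 s 1 rad 49.9
fric 5.16 S -3.35 C 0.41 amp 3.37 sd [0.17 0.22 0.25]
bottom at a = -173.0
```

```bash
python3 -m handwheel '[[0,0,-0.004,0.0017,0],[0,0,-0.0081,0.0031,0],[0,0,-0.0124,0.0041,0]]' >/dev/null; python3 log.py 169
python3 -m handwheel '[[0,0,-0.0043,0.0006,0],[0,0,-0.0087,0.0009,0],[0,0,-0.013,0.0008,0]]' >/dev/null; python3 log.py 184
python3 -m handwheel '[[0,0,-0.0043,-0.0005,0],[0,0,-0.0086,-0.0014,0],[0,0,-0.0128,-0.0026,0]]' >/dev/null; python3 log.py 199
python3 -m handwheel '[[0,0,-0.0041,-0.0016,0],[0,0,-0.008,-0.0035,0],[0,0,-0.0117,-0.0058,0]]' >/dev/null; python3 log.py 214
python3 -m handwheel '[[0,0,-0.0035,-0.0026,0],[0,0,-0.0068,-0.0055,0],[0,0,-0.0098,-0.0086,0]]' >/dev/null; python3 log.py 229
python3 -m handwheel '[[0,0,-0.0027,-0.0034,0],[0,0,-0.0051,-0.0071,0],[0,0,-0.0072,-0.0109,0]]' >/dev/null; python3 log.py 244
python3 -m handwheel '[[0,0,-0.0017,-0.004,0],[0,0,-0.0031,-0.0081,0],[0,0,-0.0041,-0.0124,0]]' >/dev/null; python3 log.py 259
python3 fit.py|tail -11
```

```text
nominal 169 t17.70 pos ty 59.2 tz 46.4 tx -0.1 F ty 4.86 tz 3.41 tx -0.37 w0.0150 |qd| 5.16
nominal 184 t18.00 pos ty 46.0 tz 47.2 tx -0.1 F ty 4.98 tz 3.03 tx -0.13 w0.0147 |qd| 4.84
nominal 199 t18.30 pos ty 33.1 tz 44.4 tx -0.1 F ty 4.91 tz 4.29 tx 0.15 w0.0148 |qd| 5.79
nominal 214 t18.60 pos ty 21.3 tz 38.3 tx -0.0 F ty 4.19 tz 6.46 tx 0.87 w0.0149 |qd| 6.40
nominal 229 t18.90 pos ty 11.6 tz 29.6 tx -0.1 F ty 2.83 tz 7.98 tx 0.57 w0.0148 |qd| 6.28
nominal 244 t19.20 pos ty 4.6 tz 18.5 tx -0.0 F ty 2.21 tz 7.38 tx 0.71 w0.0151 |qd| 5.83
nominal 259 t19.50 pos ty 0.6 tz 6.1 tx -0.0 F ty 2.25 tz 8.35 tx 1.52 w0.0146 |qd| 4.94
139.0 a 138.5 Ft -2.17 Fr 3.05 s 1 rad 50.0
154.0 a 153.7 Ft -3.81 Fr 3.61 s 1 rad 49.9
169.0 a 169.1 Ft -4.14 Fr 4.26 s 1 rad 49.9
184.0 a 184.4 Ft -5.19 Fr 2.63 s 1 rad 50.0
199.0 a 199.6 Ft -6.06 Fr 2.39 s 1 rad 49.9
214.0 a 214.9 Ft -7.13 Fr 2.90 s 1 rad 49.9
229.0 a 229.9 Ft -7.93 Fr 2.97 s 1 rad 50.0
244.0 a 244.9 Ft -7.62 Fr 1.12 s 1 rad 50.0
259.0 a 260.0 Ft -8.62 Fr -0.76 s 1 rad 50.0
fric 5.20 S -3.39 C 0.33 amp 3.41 sd [0.11 0.16 0.16]
bottom at a = -174.4
```

```bash
python3 -m handwheel '[[0,0,0.001,0.0043,0],[0,0,0.0024,0.0084,0],[0,0,0.0041,0.0124,0]]' >/dev/null; python3 log.py 244
python3 -m handwheel '[[0,0,0.0021,0.0038,0],[0,0,0.0045,0.0075,0],[0,0,0.0072,0.0109,0]]' >/dev/null; python3 log.py 229
python3 -m handwheel '[[0,0,0.003,0.0031,0],[0,0,0.0063,0.006,0],[0,0,0.0098,0.0086,0]]' >/dev/null; python3 log.py 214
python3 -m handwheel '[[0,0,0.0037,0.0023,0],[0,0,0.0076,0.0042,0],[0,0,0.0117,0.0058,0]]' >/dev/null; python3 log.py 199
python3 -m handwheel '[[0,0,0.0042,0.0012,0],[0,0,0.0085,0.0021,0],[0,0,0.0128,0.0026,0]]' >/dev/null; python3 log.py 184
python3 fit.py 'np.r_[np.ones(len(L)-5),-np.ones(5)]'|tail -8
python3 -m handwheel '[[0,0,0,0,0],[0,0,0,0,0],[0,0,0,0,0],[0,0,0,0,0]]' ; python3 log.py 184;cp log.txt log2.txt
```

```text
nominal 244 t19.80 pos ty 4.8 tz 18.9 tx -0.0 F ty -3.17 tz -1.23 tx -0.63 w0.0149 |qd| 6.04
nominal 229 t20.10 pos ty 12.2 tz 30.2 tx -0.0 F ty -4.21 tz -1.23 tx -1.02 w0.0152 |qd| 6.28
nominal 214 t20.40 pos ty 21.9 tz 38.7 tx -0.1 F ty -4.73 tz 0.80 tx -0.03 w0.0145 |qd| 6.32
nominal 199 t20.70 pos ty 33.5 tz 44.6 tx -0.1 F ty -5.17 tz 1.60 tx 0.07 w0.0151 |qd| 5.94
nominal 184 t21.00 pos ty 46.2 tz 47.2 tx -0.1 F ty -5.90 tz 0.65 tx 0.82 w0.0150 |qd| 5.07
259.0 a 260.0 Ft -8.62 Fr -0.75 s 1 rad 50.0
244.0 a 244.5 Ft 2.47 Fr 2.33 s -1 rad 49.9
229.0 a 229.0 Ft 3.69 Fr 2.37 s -1 rad 49.9
214.0 a 214.1 Ft 3.47 Fr 3.31 s -1 rad 49.9
199.0 a 199.1 Ft 4.37 Fr 3.20 s -1 rad 49.9
184.0 a 184.2 Ft 5.83 Fr 1.08 s -1 rad 50.0
fric 5.24 S -3.35 C 0.39 amp 3.37 sd [0.11 0.15 0.15]
bottom at a = -173.4
time_s: 21.4
tool_pos: [0.5089, 0.0351, 0.0373]
tool_rot: [180.0, -0.0, 61.3]
force: [1.7, 1.9, -10.9]
grip_width: 0.0145
nominal 184 t21.40 pos ty 47.1 tz 47.0 tx -0.2 F ty 0.57 tz 10.90 tx 2.48 w0.0145 |qd| 0.12
```

```bash
python3 -m handwheel '[[0,0,-0.002,0,0],[0,0,-0.002,0,0],[0,0,-0.002,0,0],[0,0,-0.002,0,0],[0,0,-0.002,0,0],[0,0,-0.002,0,0]]'; python3 log.py 185
python3 - <<'E'
from h import *
a=read_camera("side");cv2.imwrite("pics/s8.png",a);a=a[120:340,200:420];cv2.imwrite("pics/c11.png",cv2.resize(a,None,fx=2.7,fy=2.7,interpolation=2))
cv2.imwrite("pics/t8.png",read_camera("top"))
E
python3 log.py 185
```

```text
time_s: 22.0
tool_pos: [0.5068, 0.0362, 0.0376]
tool_rot: [180.0, 0.0, 61.3]
force: [4.7, 0.8, -15.9]
grip_width: 0.0149
nominal 185 t22.00 pos ty 44.8 tz 46.7 tx -0.2 F ty 3.74 tz 15.86 tx 2.91 w0.0149 |qd| 0.17
nominal 185 t22.10 pos ty 44.7 tz 46.7 tx -0.2 F ty 3.66 tz 16.24 tx 3.29 w0.0149 |qd| 0.09
```

View pics/c11.png

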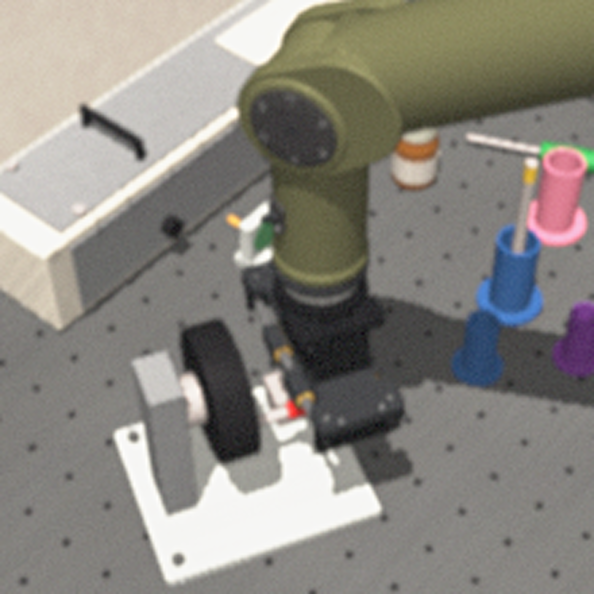

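View pics/t8.png

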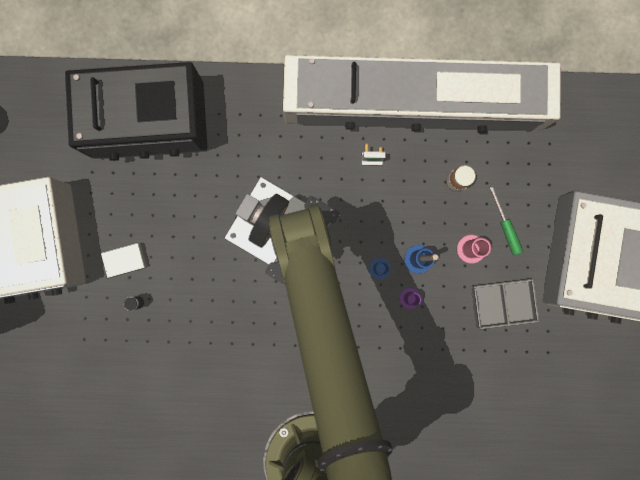

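```bash
python3 -m handwheel '[[0,0,0,0.001,0],[0,0,0,0.001,0],[0,0,0,0.001,0],[0,0,0,0.001,0],[0,0,0,0.001,0]]'>/dev/null; python3 log.py 186
python3 -m handwheel '[[0,0,0,0,0],[0,0,0,0,0],[0,0,0,0,0],[0,0,0,0,0],[0,0,0,0,0]]'>/dev/null; python3 log.py 186
```

```text
nominal 186 t22.60 pos ty 44.8 tz 47.1 tx -0.1 F ty -0.26 tz 2.95 tx -0.10 w0.0149 |qd| 0.14
nominal 186 t23.10 pos ty 44.8 tz 47.2 tx -0.1 F ty -1.67 tz -2.43 tx -1.85 w0.0151 |qd| 0.09
```

```bash
python3 -c "
from cell import *
sign_off();o=get_obs();print(o['time_s'],o['tool_pos'],o['force'],o['grip_width'])"
```

```text
the job is handed in; nothing more can be done
the job is handed in; nothing more can be done
```

I moved the stop rod into the larger blue cup and brought the wheel's heavy side to the bottom. I handed the job in at about 23 s, still gripping the red handle. No verdict is reported, and the state could not be read after hand-in.

- **Rod:** I pulled it from the socket, lowered it into the cup and let it go. The last side and top pictures show it standing in the cup. The top picture showed no bystander moved, judged by eye only.
- **Handle grasp:** The first grasp closed on nothing. In the pictures the fingertips end about 29 mm behind the reported tool point. I went 32 mm lower and the second grasp held, at an opening of 15 mm.
- **Finding the heavy side:** I swept about 340° one way and 75° back and fitted the push along the handle's path. Friction came out at 5.2 N, matching the stated value, and the weight's amplitude at 3.4 N. The forward sweep put the bottom at 185.6°, and both sweeps together at 186.6°, each good to about 3°.
- **Final hold:** The wheel stood at about 186° with no position change over the last 0.5 s. The hold force crept up to 16 N along the fingers while waiting. A 1 mm shift brought it to 2–3 N, though it was still changing slowly at hand-in.

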